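# Release rollers from a bench dispenser

## Task

Push the catch bin by its upright end plate all the way home under the mouth of the chute. Then press the paddle of the rocking lever down to lift the gate at its other end, keep it pressed until all three steel rollers have rolled into the bin, and let the lever come back so that the gate is shut. Do it all by pushing and pressing with the fingers: do not touch or pick up the rollers, and leave the can, spanner and carton where they are.

Things in the scene. Friction and masses are not known exactly. Their poses are not given: they have to be found in the camera images.
- dispenser: Fixed grey bench dispenser, upright, turned only in yaw. Origin on the bench under the gate, mid chute. In its axes: chute 56 mm wide, x -12 (mouth) to 135 mm, sloping down at 10 degrees to -x, floor 68 mm high at the gate, rim up to 113 mm. Pivot post at x -3, y -110, 123 mm tall. Catch bin slides along y under the mouth on 4 mm high rails (x -121 to -5, y -45 to 170).
- rocker: Rocking steel lever along the dispenser's y, 14 mm wide, 10 mm thick. Origin on its pivot, at x -3, y -110, z 112 mm in the dispenser's axes; axes parallel to the dispenser's at rest (paddle up, gate shut: a spring returns it there). Paddle on its -y end, gate on its +y end. It rocks about x by 0.32 rad to its stop. About 3 N on the paddle starts it, 7 N brings it fully down; it must be held.
- paddle_top (a point): Centre of the top face of the paddle (50 x 50 mm, 8 mm thick, rubber-topped steel), where to press: at x -3, y -200, z 122 mm in the dispenser's axes when up; it goes down about 28 mm and moves less than 10 mm sideways to its stop. Nothing stands under it.
- gate (a point): Middle of the lower edge of the gate, a steel plate 50 mm wide (along y), 41 mm tall, 6 mm thick on the +y end of the lever, 110 mm from the pivot; it closes the chute. Height above the bench: 71 mm shut, 108 mm with the paddle fully down; the rollers pass freely above about 98 mm.
- bin (a joint): Slide of the catch bin in m: 0 = fully home under the mouth, against its stop; larger = pulled out towards the dispenser's +y (at most 0.12). It slides with about 2 N of friction and stays where it is left.
- bin_floor (a point): Centre of the inner floor of the grey plastic catch bin (12 mm above the bench); axes parallel to the dispenser's. Inside 110 mm along x by 72 mm along y; the walls reach 54 mm above the bench, the one on the -x side 89 mm. Home, it lies at x = -63, y = 0 mm in the dispenser's axes.
- bin_push (a point): Centre of the outer (+y) face of the bin's upright end plate, 34 mm above the bench. Plate 50 mm wide (along x), 8 mm thick, from 6 to 62 mm above the bench, standing 42 mm out from the bin's side wall on a flat bar. Push it towards the dispenser's -y to move the bin home.
- roller0: Loose steel roller, 22 mm diameter, 40 mm long, lying across the chute against the gate. Origin at its centre, y along its axis. 0.08 to 0.16 kg.
- roller1: Second roller, the same, lying behind the first.
- roller2: Third roller, the same, lying behind the second. Once the gate is lifted, all three roll out within about 1.5 s and settle in the bin within a further 2 s.
- can: Bystander: standing can, 60 mm diameter, 80 mm tall. Origin: centre of its underside.
- spanner: Bystander: steel spanner 160 mm long lying flat on the bench. Origin: centre of its underside, x along its length.
- carton: Bystander: open cardboard box 90 x 120 x 45 mm. Origin: centre of its underside.

How it is judged (in metres and radians):
On the way, in this order (a step that is already met when the one before it is completed fails the run):
1. the catch bin is pushed home (within 6 mm) with the gate still shut and the rollers behind it (value of joint bin below 0.006 m and height (world z) of gate below 0.082 m and x of each of roller0, roller1, roller2 in the frame of dispenser above 0 m), for 0.1 s.
2. a finger presses the lever and the gate is lifted (19 mm or more) (height (world z) of gate above 0.09 m and contact force between the fingers and rocker above 0.5 N and value of joint bin below 0.01 m), for 0.1 s.
At the end, for the whole second after the job is handed in: All three rollers lie at rest (below 0.05 m/s) inside the catch bin, with their centres within its walls and less than 40 mm above its floor; the bin is home within 10 mm; the gate is shut (its lower edge less than 74.5 mm above the bench, 71 mm at rest) (x of roller0 in the frame of bin_floor between -0.056 and 0.056 m and y of roller0 in the frame of bin_floor between -0.037 and 0.037 m and z of roller0 in the frame of bin_floor between 0 and 0.04 m and linear speed of each of roller0, roller1, roller2 below 0.05 m/s and x of roller1 in the frame of bin_floor between -0.056 and 0.056 m and y of roller1 in the frame of bin_floor between -0.037 and 0.037 m and z of roller1 in the frame of bin_floor between 0 and 0.04 m and x of roller2 in the frame of bin_floor between -0.056 and 0.056 m and y of roller2 in the frame of bin_floor between -0.037 and 0.037 m and z of roller2 in the frame of bin_floor between 0 and 0.04 m and value of joint bin below 0.01 m and height (world z) of gate below 0.0745 m); the robot touches nothing.
It fails at once if the gate is lifted before the bin is home (height (world z) of gate above 0.088 m and value of joint bin above 0.012 m).
It fails at once if a roller is touched by the robot, lifted or carried (contact force between any of the fingers, the arm and roller0 above 1 N or contact force between any of the fingers, the arm and roller1 above 1 N or contact force between any of the fingers, the arm and roller2 above 1 N or height (world z) of any of roller0, roller1, roller2 above 0.13 m).
It fails at once if the can, the spanner or the carton is moved more than 30 mm (distance of any of can, spanner, carton from where it was at the start of the episode above 0.03 m).
It also fails if it takes over 53 s, if anything falls off the work surface, if the arm or the gripper's body presses on something with over 40 N, if the wrist force passes 120 N, or if a joint passes its speed limit or range.

## Robot

A 6-joint arm with a two-finger parallel gripper is mounted at the origin on the work surface. World frame = base frame: x ahead of the robot, y to its left, z up, the work surface at z = 0. Lengths are in mm, angles in rad, forces in N, time in s.
With the tool pointing down it reaches from about 300 to 775 mm from the base axis. Payload 14.6 kg.
Tool frame: the origin (TCP) lies on the centre line of the jaws, within the pads' length; the fingertips stand r.tcp_to_tips ahead of it and the grasp point (between the pads) lies 3 mm ahead of it (r.tcp_to_tips is the distance from the TCP to the fingertips, in mm); z points along the fingers, x is the direction in which the jaws open and shut, and the axes are right-handed (so a half turn about z gives the same grasp; the last joint's range is limited). The gripper opens to 94 mm and grips with 3 to 60 N. Pads are 16 mm wide; open, the fingers measure 119 mm over their backs; the gripper's body (75 mm by 177 mm) begins 78 mm behind the grasp point.
Start: joints at [1.204, 0.3, 1.521, -0, 1.321, -0.067], TCP at [162.428, 525.458, 188.946] pointing down, gripper open.
Joint ranges: [-3.03, 3.03], [-0.79, 2.21], [0.23, 2.52], [-1.04, 4.18], [0, 3.07], [-2.55, 2.55]. Speed limits (rad/s): [2.22, 2.22, 2.57, 3.14, 3.14, 3.14].

## Interface

Orientations are given as a rotation vector (axis times angle).
In Python, from rig import r gives the robot as it stands.
- The arm moves only by the tool arm_command, never from a script. Its argument "series" is a list of rows, each an object with "offset": the shift along the tool's x, y, z in mm, a list of three; "twist": the turn about the tool's z in degrees; "claw": the finger opening in mm, from 0 to 94. In form: [{"offset": [x, y, z], "twist": twist, "claw": claw}, ...]. A call has 1 to 12 rows; each row shifts and turns the pose as measured when the row begins, along the tool's axes as they then stand; what a row does not reach is not made up. A row lasts 1/8 s, in which the tool goes at most 62.5 mm and 10.7 degrees, less where a joint would pass 70% of its speed; a pose out of reach is approached as far as the arm can. A call with a gripper value outside its range is refused whole. The fingers move at their own pace and stop on an object; the grip force is fixed at half the most. Time passes only in rows, so rows that do not move let the fingers close. It gives the time, the measured TCP pose, the force and the opening at its end, in the units of the state.
- r.state(): the state, without advancing time (a new reading comes with each control period).
- r.snapshot(name): name is "side" or "top"; returns a dict with "image" (400x640x3 uint8, red, green, blue), "z_map" (400x640 float32, mm along the optical axis (not along the pixel's ray), 0 where there is no reading), "vfov" (degrees; the focal length in pixels is half the picture's height over the tangent of half this angle, whatever the lens; pixels are square), "cx", "cy" (the principal point, pixels), "distortion" ([k1, k2, p1, p2, k3] as OpenCV has them; the pictures are not rectified), "R" (3x3) and "t" (3): a world point X has camera coordinates R X + t. Camera axes: x right, y down, z forward; pixel columns grow to the right and rows downward; lengths in mm; the calibration is good to about 2 mm. A picture is of the moment at which its call begins.
- r.finish_job(): hands the job in, once; it reports no verdict.
The state is a dict: "time": time; "joint_positions": joint angles; "joint_velocities": joint speeds; "effort": joint torques, N m; "tool_pos": TCP position; "eef_rot": TCP orientation; "contact_force": force on the tool from outside, world axes, zero at the start; "torque": the same for the moment, N m; "opening": finger opening in mm.
Only numpy, scipy, OpenCV 4.12 (cv2) and the standard library are available. Lean on these libraries where they do the work, as an engineer would, in place of code of your own. Each camera call takes 0.05 s, during which the arm holds its last target.

## Working session

There is one attempt and no reset: what is moved stays moved. The work goes in short steps, Python scripts to look and compute and a tool call to move; the robot and the scene stay as the last step left them, time stands still between calls to the robot, and variables do not carry over. Pictures are saved under pics/ and viewed, and the job is handed in when it is done.

Besides the shell and the picture viewer there is one more tool, called in YAML: its name, and indented under it one key for each argument. arm_command: Moves the arm, as the interface text tells. Its arguments: {"type":"object","properties":{"series":{"type":"array","items":{"type":"object","properties":{"offset":{"type":"array","items":{"type":"number"}},"twist":{"type":"number"},"claw":{"type":"number"}}}}},"required":["series"]}

```bash
ls; mkdir -p pics; cat > h.py <<'E'
import numpy as np, cv2
from rig import r
def snap(n,fn=None):
    s=r.snapshot(n)
    if fn: cv2.imwrite('pics/'+fn, s['image'][:,:,::-1])
    f=200/np.tan(np.radians(s['vfov'])/2)
    s['K']=np.array([[f,0,s['cx']],[0,f,s['cy']],[0,0,1.]])
    s['R']=np.array(s['R']);s['t']=np.array(s['t']);s['d']=np.array(s['distortion'],float)
    return s
def ray(s,px):
    p=cv2.undistortPoints(np.array(px,float).reshape(-1,1,2),s['K'],s['d']).reshape(-1,2)
    d=np.c_[p,np.ones(len(p))]@s['R']; c=-s['R'].T@s['t']
    return c,d
def onplane(s,px,z):
    c,d=ray(s,px); return c+d*((z-c[2])/d[:,2])[:,None]
def cloud(s):
    v,u=np.mgrid[0:400,0:640]
    p=cv2.undistortPoints(np.c_[u.ravel(),v.ravel()].astype(float).reshape(-1,1,2),s['K'],s['d']).reshape(-1,2)
    z=s['z_map'].ravel()
    P=(np.c_[p,np.ones(len(p))]*z[:,None]-s['t'])@s['R']
    P[z<=0]=np.nan
    return P.reshape(400,640,3)
E
python3 - <<'E'
from h import *
for n in('top','side'):
    s=snap(n,n+'0.png'); np.savez(n+'0.npz',**{k:s[k] for k in('image','z_map','K','R','t','d')})
    print(n,s['K'][0,0],-s['R'].T@s['t'],s['R'][2],s['d'])
print(r.state(),r.tcp_to_tips)
E
```

```text
pics
top 381.92842369945674 [ 553.48743678 -139.3622432   898.59724262] [ 0.03901095  0.02864249 -0.99882819] [-0.04265312  0.          0.          0.          0.        ]
side 397.95482810225593 [ 250.25376688 -655.59287532  753.79789023] [ 0.37605129  0.59231032 -0.71256853] [-0.0409485  0.         0.         0.         0.       ]
{'time': 0.1, 'joint_positions': array([ 1.20436307e+00,  3.00411331e-01,  1.52151656e+00, -6.52540130e-06,
        1.32070810e+00, -6.66055371e-02]), 'joint_velocities': array([ 0.00082592, -0.00180139, -0.00360784, -0.00071973,  0.00105492,
       -0.00105626]), 'effort': array([ 1.04725291e-04, -5.32633245e+01, -3.53283763e+01,  7.08608120e-02,
        2.35342188e-02, -3.71461965e-05]), 'tool_pos': array([162.36163221, 525.22257819, 188.44642008]), 'eef_rot': array([ 2.52784616e+00,  1.86441191e+00, -1.37516562e-03]), 'contact_force': array([ 0.57550276, -0.15014446, -0.28300817]), 'torque': array([-0.06351053, -0.01689445,  0.01521672]), 'opening': 94.23390684308845} 22.0
```

View pics/top0.png

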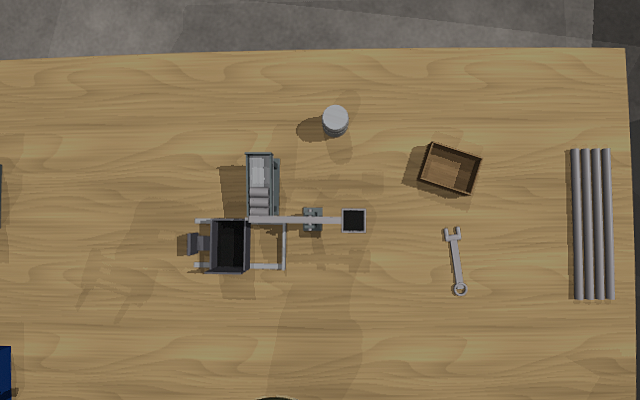

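View pics/side0.png

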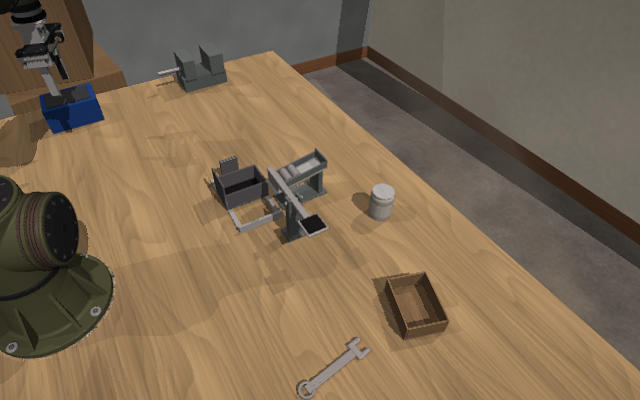

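The top view shows the paddle (black square) at about (353,220), the bin at (229,246), the end plate at (193,243), the chute at (260,185) and the post at (312,220). The side view agrees: can (381,203), carton (417,305), spanner (335,367). Next I measure them.

```bash
python3 - <<'E'
from h import *
def ld(n):
    z=np.load(n+'0.npz'); return {k:z[k] for k in z}
T,S=ld('top'),ld('side')
CT,CS=cloud(T),cloud(S)
for n,px in [('paddle',(353,220)),('lever',(280,219)),('post',(312,212)),('plate',(193,243)),('bin floor',(229,246)),('rail',(283,245)),('rim',(247,185)),('can',(335,115)),('bench',(400,330))]:
    print('top',n,CT[px[1],px[0]].round(1))
for n,px in [('paddle',(313,225)),('plate',(229,163)),('lever',(290,190)),('binfloor',(240,185))]:
    print('side',n,CS[px[1],px[0]].round(1))
# paddle: black mask near
for n,s,C,box in(('top',T,CT,(335,205,375,238)),('side',S,CS,(295,208,335,242))):
    g=s['image'].max(2); m=np.zeros_like(g); x0,y0,x1,y1=box
    m[y0:y1,x0:x1]=(g[y0:y1,x0:x1]<50)*255
    cs,_=cv2.findContours(m,0,2); c=max(cs,key=cv2.contourArea)
    rr=cv2.minAreaRect(c); print(n,'rubber',rr)
    mm=np.zeros_like(g); cv2.drawContours(mm,[c],-1,255,-1)
    print(' med',np.nanmedian(C[mm>0],0).round(1),' ray', onplane(s,[np.argwhere(mm>0).mean(0)[::-1]],122).round(1))
    q=onplane(s,cv2.boxPoints(rr),122)
    print(q.round(1))
# points by height, top+side cloud around dispenser
P=np.vstack([CT.reshape(-1,3),CS.reshape(-1,3)]);P=P[~np.isnan(P[:,0])]
P=P[(P[:,0]>350)&(P[:,0]<800)&(P[:,1]>-110)&(P[:,1]>-110)&(P[:,1]<300)]
lv=P[(P[:,2]>112)&(P[:,2]<128)]; print('lever',cv2.minAreaRect(lv[:,:2].astype(np.float32)),len(lv))
E
python3 - <<'E'
import cv2
a=cv2.imread('pics/top0.png')[130:300,170:390]; cv2.imwrite('pics/topc.png',cv2.resize(a,None,fx=3.5,fy=3.5,interpolation=2))
a=cv2.imread('pics/side0.png')[130:260,190:350]; cv2.imwrite('pics/sidec.png',cv2.resize(a,None,fx=4.5,fy=4.5,interpolation=2))
E
```

```text
top paddle [ 539.1 -179.2  122.3]
top lever [541.9 -30.  117.2]
top post [555.9 -96.1 122.7]
top plate [486.9 180.8  37.8]
top bin floor [477.8 104.8  11.4]
top rail [480.6 -23.1  19.2]
top rim [613.7  42.4  99.6]
top can [ 766.1 -144.6   78.3]
top bench [ 281.1 -292.4    2.2]
side paddle [ 536.9 -186.5  123.4]
side plate [487.6 177.9  48.8]
side lever [549.  -62.7 116.5]
side binfloor [490.9 122.3   9.9]
top rubber ((353.5, 220.0), (19.0, 20.0), 0.0)
 med [ 539.1 -181.   122. ]  ray [[ 538.9 -180.3  122. ]]
[[ 519.  -160.8  122. ]
 [ 559.5 -161.2  122. ]
 [ 559.3 -199.7  122. ]
 [ 518.8 -199.3  122. ]]
side rubber ((312.5, 223.5), (15.652474403381348, 20.124608993530273), 63.43495178222656)
 med [ 538.5 -181.9  121.7]  ray [[ 538.5 -181.6  122. ]]
[[ 519.5 -161.9  122. ]
 [ 566.  -158.9  122. ]
 [ 557.8 -200.6  122. ]
 [ 512.9 -202.6  122. ]]
lever ((601.469482421875, -32.45909118652344), (166.4335479736328, 153.6143341064453), 0.7055021524429321) 1040
```

View pics/topc.png

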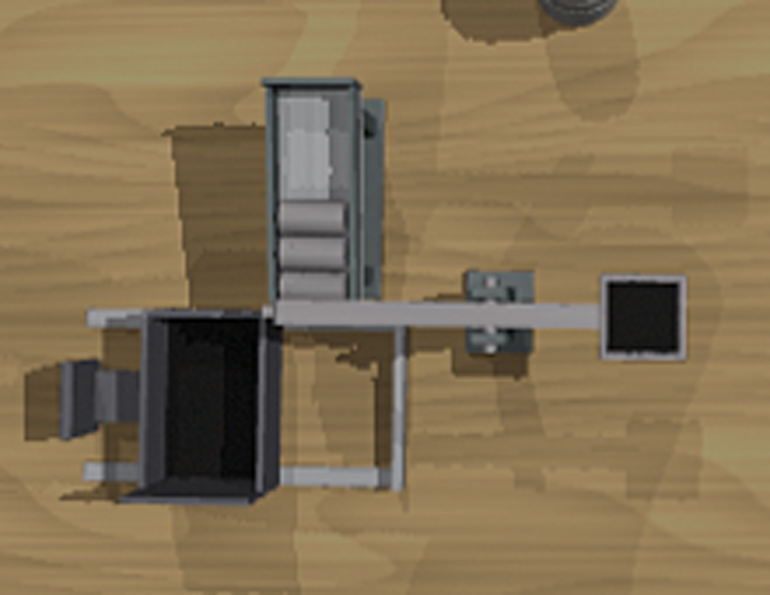

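View pics/sidec.png

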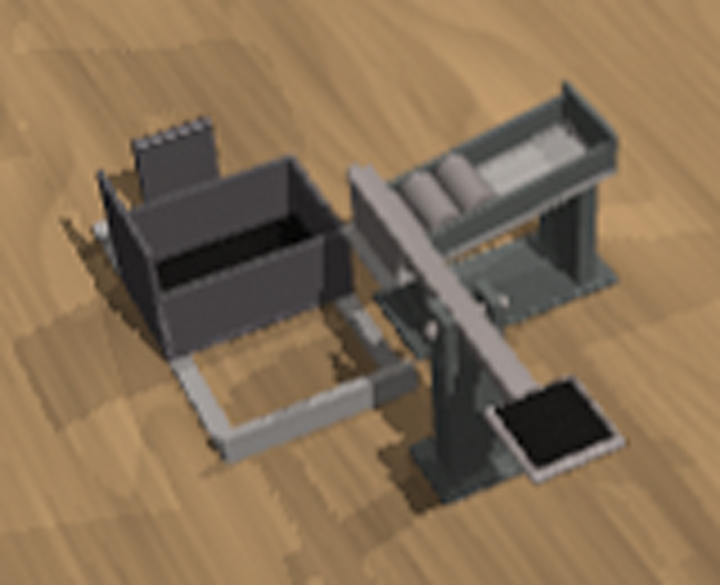

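Crops: top crop shows the bin pulled out, plate at (80,400), lever running from (275,312) to the paddle (643,317); side crop shows three rollers behind the gate and the plate at (175,160). I fit the yaw and the plate position.

```bash
python3 - <<'E'
from h import *
def ld(n):
    z=np.load(n+'0.npz'); return {k:z[k] for k in z}
T,S=ld('top'),ld('side')
CT,CS=cloud(T),cloud(S)
def box(C,a):
    P=C.reshape(-1,3);a=np.array(a);return P[np.all((P>a[0])&(P<a[1]),1)]
for n,C in(('top',CT),('side',CS)):
    l=box(C,[[520,-150,112],[575,25,126]])
    v=cv2.fitLine(l[:,:2].astype(np.float32),cv2.DIST_HUBER,0,.01,.01).ravel()
    if v[1]<0:v[:2]*=-1
    print(n,'lever yaw deg',np.degrees(np.arctan2(-v[0],v[1])),v[2:],len(l),l[:,2].mean())
    p=box(C,[[440,145,4],[540,230,70]])
    for lo,hi in((4,25),(25,45),(45,57),(57,70)):
        q=p[(p[:,2]>lo)&(p[:,2]<hi)]
        if len(q): print('  plate z',lo,hi,len(q),q.min(0).round(1),np.median(q,0).round(1),q.max(0).round(1))
    q=p[p[:,2]>30]
    if len(q)>3: print('  rect',cv2.minAreaRect(q[:,:2].astype(np.float32)))
    b=box(C,[[380,0,8],[540,160,16]]);print('  floor',len(b),b.min(0),b.max(0))
# top edge of the plate by colour in the views
t=T['image'][225:262,180:215].astype(int).sum(2)
print(t[::3,:])
E
```

```text
top lever yaw deg -1.2541225 [540.59076 -64.08226] 673 117.32654182108483
  plate z 4 25 244 [451.3 149.3   4. ] [488.8 168.7  18. ] [538.7 227.5  23.9]
  plate z 25 45 70 [463.8 178.8  25.1] [488.8 180.4  34.3] [509.9 184.   44.8]
  plate z 45 57 34 [463.2 178.2  45.7] [486.6 179.8  50.8] [508.2 181.4  57. ]
  plate z 57 70 78 [462.2 177.2  57.7] [482.3 181.1  61.9] [510.9 186.4  64.7]
  rect ((486.488525390625, 182.17626953125), (48.68321228027344, 9.215778350830078), 3.140012264251709)
  floor 1267 [428.98707401  27.76763515   8.03545854] [536.37283484 158.99455232  15.93565744]
side lever yaw deg -1.2801865 [542.18726 -69.50875] 446 116.60905629161667
  plate z 4 25 51 [462.  175.3  12.6] [486.4 178.1  20.8] [511.7 182.2  24.6]
  plate z 25 45 102 [461.8 174.8  25.1] [485.9 178.5  35.3] [512.3 181.7  45. ]
  plate z 45 57 65 [462.4 175.9  45.3] [485.9 178.6  50.6] [512.1 186.3  56.9]
  plate z 57 70 44 [462.2 176.4  57.1] [486.2 180.   59.6] [509.6 185.9  62.7]
  rect ((486.9630432128906, 180.06942749023438), (11.322656631469727, 50.32481384277344), 88.61365509033203)
  floor 379
[... 1265 characters left out ...]
 226 233 280 283 218 144 151 153 156 150 162 222
  246 239 260 277 283 208 162 166 175 171 164 185 271 233 162 151 157]
 [229 231 228 230 228 232 218 233 287 272 193 142 152 149 146 143 136 124
  247 233 172 182 193 192 191 196 198 196 189 224 279 220 159 149 159]
 [218 224 217 272 357 355 332 275 249 222 283 341 346 343 361 377 375 350
  329 254 172 179 181 184 206 191 175 173 169 215 274 209 155 151 154]
 [380 376 378 378 379 379 374 378 375 377 375 372 371 369 370 367 370 346
  335 263 175 189 185 181 223 230 234 227 222 241 279 210 151 152 150]
 [377 377 373 374 373 373 370 372 368 369 370 369 370 368 342 315 315 322
  312 227 153 175 170 166 202 209 206 219 228 256 279 212 155 154 154]]
```

Yaw is about -1.3°, so the origin is near (546, 19), the paddle at (539,-181,122) and the plate's outer face near y=185 at x=487. Next, I close the fingers and move to a hover outside the plate.

arm_command:
  series:
    - {"offset": [-21, 44, 0], "twist": 0, "claw": 0}
    - {"offset": [-21, 44, 0], "twist": 0, "claw": 0}
    - {"offset": [-21, 44, 0], "twist": 0, "claw": 0}
    - {"offset": [-21, 44, 0], "twist": 0, "claw": 0}
    - {"offset": [-21, 44, 0], "twist": 0, "claw": 0}
    - {"offset": [-21, 44, 0], "twist": 0, "claw": 0}
    - {"offset": [-21, 44, 0], "twist": 0, "claw": 0}
    - {"offset": [-21, 44, 0], "twist": 0, "claw": 0}
    - {"offset": [-21, 44, 0], "twist": 0, "claw": 0}

```text
time: 1.23
tool_pos: [492.0, 219.4, 186.3]
eef_rot: [2.522, 1.871, -0.008]
contact_force: [0.7, 1.6, -0.4]
opening: 7.6
```

arm_command:
  series:
    - {"offset": [4, -6, 0], "twist": -8, "claw": 0}
    - {"offset": [0, 0, 0], "twist": -8, "claw": 0}
    - {"offset": [4, 0, 30], "twist": 0, "claw": 0}
    - {"offset": [0, 0, 30], "twist": 0, "claw": 0}

```text
time: 1.72
tool_pos: [489.8, 226.0, 125.1]
eef_rot: [2.233, 2.208, -0.006]
contact_force: [0.6, -0.1, -0.2]
opening: 0.4
```

```bash
python3 - <<'E'
from h import *
snap('top','t1.png');snap('side','s1.png');s=r.state();print(s['tool_pos'],s['eef_rot'],s['opening'],s['contact_force'])
import cv2
a=cv2.imread('pics/t1.png')[130:300,130:350];b=cv2.imread('pics/s1.png')[90:260,150:370]
cv2.imwrite('pics/c1.png',cv2.resize(np.vstack([a,b]),None,fx=1.75,fy=1.75,interpolation=2))
E
```

```text
[488.46366182 225.33225286 123.22240309] [-2.23324139 -2.20799192  0.01386204] 0.5318560686721533 [-0.76425681  0.41390123  0.6520181 ]
```

View pics/c1.png

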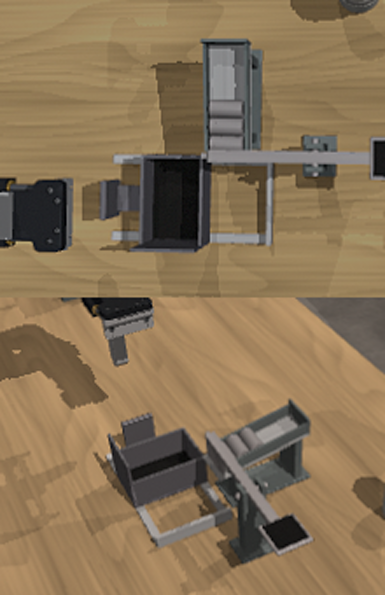

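The picture shows the closed fingers clear of the plate on its +y side, with the rollers and gate unchanged. I go down and approach.

arm_command:
  series:
    - {"offset": [0, -1, 40], "twist": 0.6, "claw": 0}
    - {"offset": [0, 0, 38], "twist": 0, "claw": 0}
    - {"offset": [-10, 0, 0], "twist": 0, "claw": 0}
    - {"offset": [-10, 0, 0], "twist": 0, "claw": 0}
    - {"offset": [-10, 0, 0], "twist": 0, "claw": 0}
    - {"offset": [-10, 0, 0], "twist": 0, "claw": 0}

```text
time: 2.58
tool_pos: [489.6, 183.6, 51.8]
eef_rot: [2.244, 2.195, -0.001]
contact_force: [-0.4, 0.4, 0.6]
opening: 0.3
```

```bash
cat > look.py <<'E'
import sys
from h import *
k=sys.argv[1]
snap('top',f't{k}.png');snap('side',f's{k}.png');s=r.state();print(s['time'],s['tool_pos'],s['eef_rot'],s['opening'],s['contact_force'])
a=cv2.imread(f'pics/t{k}.png')[130:300,160:380];b=cv2.imread(f'pics/s{k}.png')[110:280,170:390]
cv2.imwrite(f'pics/c{k}.png',cv2.resize(np.vstack([a,b]),None,fx=1.75,fy=1.75,interpolation=2))
E
python3 look.py 2
```

```text
2.675 [489.49600203 183.34146357  51.4459481 ] [ 2.24488467e+00  2.19405039e+00 -2.11299972e-03] 0.7030244974132308 [0.43902175 0.10003848 0.32286248]
```

View pics/c2.png

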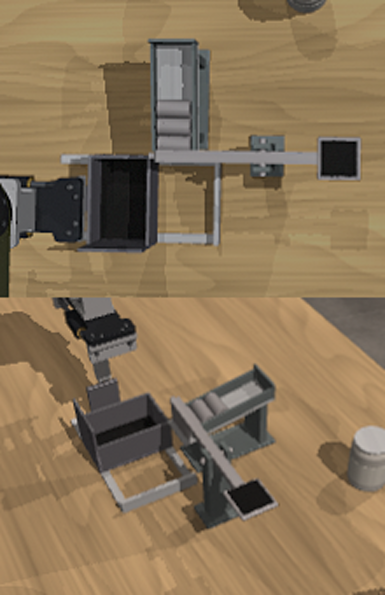

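```bash
python3 - <<'E'
from h import *
s=snap('side');C=cloud(s).reshape(-1,3)
z=np.load('side0.npz');S0={k:z[k] for k in z};C0=cloud(S0).reshape(-1,3)
for P in(C0,C):
    for nm,a,b in(('plate',[460,120,30],[514,215,62]),('inner wall +y',[440,90,25],[530,175,52])):
        q=P[np.all((P>a)&(P<b),1)]
        print(nm,len(q),np.percentile(q[:,1],[5,25,50,75,95]).round(1))
d=np.abs(s['z_map']-S0['z_map'])>6
ys,xs=np.where(d);print(xs.min(),xs.max(),ys.min(),ys.max())
m=(d[130:240,200:300]); ys,xs=np.where(m); print(len(xs), xs.max()+200, ys.max()+130)
E
python3 - <<'E'
import cv2
a=cv2.imread('pics/side0.png')[130:220,190:290];b=cv2.imread('pics/s2.png')[130:220,190:290]
import numpy as np
cv2.imwrite('pics/cmp2.png',cv2.resize(np.hstack([a,b]),None,fx=4,fy=4,interpolation=2))
E
```

```text
plate 321 [130.4 132.7 176.7 178.8 181.9]
inner wall +y 254 [129.9 131.4 132.6 133.7 136.1]
plate 320 [130.4 132.5 176.8 179.3 182.4]
inner wall +y 258 [129.5 131.2 132.3 133.9 136. ]
0 639 0 399
998 299 238
```

View pics/cmp2.png

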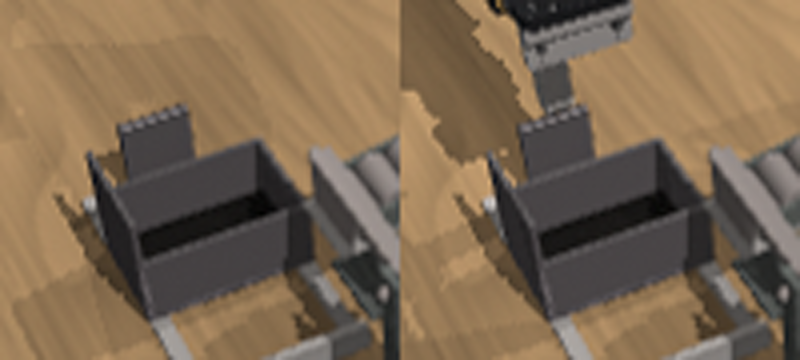

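```bash
python3 - <<'E'
from h import *
s=snap('side');C=cloud(s)
for v in range(135,176,2):
    print(v,[tuple(C[v,u].round(0).astype(int)) for u in (226,229,232,235)])
t=snap('top');D=cloud(t)
print('top')
for u in range(168,215,3): print(u,[tuple(np.nan_to_num(D[v,u]).round(0).astype(int)) for v in (240,246,252)])
E
```

```text
135 [(np.int64(469), np.int64(95), np.int64(201)), (np.int64(476), np.int64(95), np.int64(199)), (np.int64(484), np.int64(97), np.int64(195)), (np.int64(491), np.int64(98), np.int64(191))]
137 [(np.int64(469), np.int64(98), np.int64(193)), (np.int64(476), np.int64(97), np.int64(192)), (np.int64(483), np.int64(96), np.int64(190)), (np.int64(492), np.int64(102), np.int64(182))]
139 [(np.int64(467), np.int64(96), np.int64(190)), (np.int64(477), np.int64(103), np.int64(182)), (np.int64(484), np.int64(104), np.int64(178)), (np.int64(491), np.int64(103), np.int64(176))]
141 [(np.int64(468), np.int64(101), np.int64(180)), (np.int64(475), np.int64(101), np.int64(178)), (np.int64(482), np.int64(101), np.int64(175)), (np.int64(490), np.int64(102), np.int64(171))]
143 [(np.int64(468), np.int64(105), np.int64(172)), (np.int64(475), np.int64(104), np.int64(170)), (np.int64(482), np.int64(104), np.int64(168)), (np.int64(489), np.int64(100), np.int64(167))]
145 [(np.int64(467), np.int64(104), np.int64(167)), (np.int64(474), np.int64(103), np.int64(165)), (np.int64(546), np.int64(315), np.int64(-3))
[... 4514 characters left out ...]
), np.int64(103), np.int64(208)), (np.int64(495), np.int64(102), np.int64(209)), (np.int64(484), np.int64(103), np.int64(207))]
204 [(np.int64(506), np.int64(97), np.int64(208)), (np.int64(494), np.int64(98), np.int64(206)), (np.int64(484), np.int64(96), np.int64(211))]
207 [(np.int64(504), np.int64(97), np.int64(192)), (np.int64(493), np.int64(97), np.int64(190)), (np.int64(480), np.int64(104), np.int64(171))]
210 [(np.int64(495), np.int64(136), np.int64(55)), (np.int64(482), np.int64(135), np.int64(57)), (np.int64(468), np.int64(137), np.int64(51))]
213 [(np.int64(494), np.int64(133), np.int64(41)), (np.int64(480), np.int64(134), np.int64(40)), (np.int64(467), np.int64(134), np.int64(40))]
```

The finger seen in the side cloud ends at about z=74, although the state reads tips at z≈30. I need to sort out this disagreement before going on.

```bash
python3 - <<'E'
from h import *
st=r.state();print(st['time'],st['joint_positions'].round(4),st['tool_pos'],st['contact_force'])
z=np.load('side0.npz');S0={k:z[k] for k in z};C0=cloud(S0)
print(C0[60:100:3,45:72:4].round(0).tolist().__str__()[:0])
P=C0.reshape(-1,3); q=P[(abs(P[:,0]-162)<25)&(abs(P[:,1]-525)<75)]
for lo in range(100,320,10):
    w=q[(q[:,2]>=lo)&(q[:,2]<lo+10)]
    if len(w): print('start',lo,len(w),w.min(0).round(0),w.max(0).round(0))
s=snap('side');P=cloud(s).reshape(-1,3); q=P[(abs(P[:,0]-488)<25)&(abs(P[:,1]-183)<30)]
for lo in range(0,220,10):
    w=q[(q[:,2]>=lo)&(q[:,2]<lo+10)]
    if len(w): print('now',lo,len(w),w.min(0).round(0),w.max(0).round(0))
a=cv2.imread('pics/side0.png')[0:140,0:140];b=s['image'][90:230,170:310,::-1]
cv2.imwrite('pics/cmp3.png',cv2.resize(np.hstack([a,b]),None,fx=2.8,fy=2.8,interpolation=2))
E
```

```text
2.825 [ 0.292   0.4009  1.7342 -0.0033  1.0075 -1.2552] [489.12508123 184.39346734  50.75170426] [-0.15317828  0.21412951 -0.13514946]

start 200 25 [140. 470. 201.] [186. 575. 210.]
start 210 54 [138. 462. 210.] [187. 575. 220.]
start 220 54 [139. 462. 220.] [187. 575. 230.]
start 230 60 [138. 465. 230.] [186. 576. 240.]
start 240 63 [138. 463. 240.] [186. 574. 250.]
start 250 67 [138. 463. 250.] [187. 575. 260.]
start 260 56 [139. 462. 260.] [186. 573. 270.]
start 270 54 [139. 464. 270.] [187. 577. 280.]
start 280 51 [138. 460. 280.] [186. 574. 290.]
start 290 25 [138. 466. 290.] [187. 576. 300.]
start 300 25 [139. 450. 300.] [186. 575. 310.]
start 310 32 [140. 450. 310.] [187. 571. 320.]
now 0 1 [463. 202.   1.] [463. 202.   1.]
now 10 24 [463. 175.  14.] [510. 181.  20.]
now 20 47 [463. 173.  20.] [511. 182.  30.]
now 30 53 [463. 174.  31.] [512. 183.  40.]
now 40 50 [463. 174.  40.] [512. 183.  50.]
now 50 62 [463. 174.  50.] [513. 187.  60.]
now 60 21 [464. 176.  60.] [509. 183.  69.]
now 70 16 [481. 168.  70.] [496. 192.  80.]
now 80 30 [480. 167.  80.] [499. 192.  90.]
now 90 26 [480. 167.  90.] [501. 190. 100.]
now 100 26 [480. 168. 100.] [498. 178. 110.]
now 110 3 [482. 168. 112.] [499. 171. 113.]
now 160 1 [463. 158. 170.] [463. 158. 170.]
now 170 2 [463. 161. 180.] [469. 163. 180.]
now 180 42 [463. 155. 180.] [471. 209. 189.]
now 190 8 [467. 155. 196.] [468. 207. 200.]
now 200 22 [466. 153. 200.] [468. 210. 210.]
now 210 21 [466. 156. 210.] [471. 197. 220.]
```

View pics/cmp3.png

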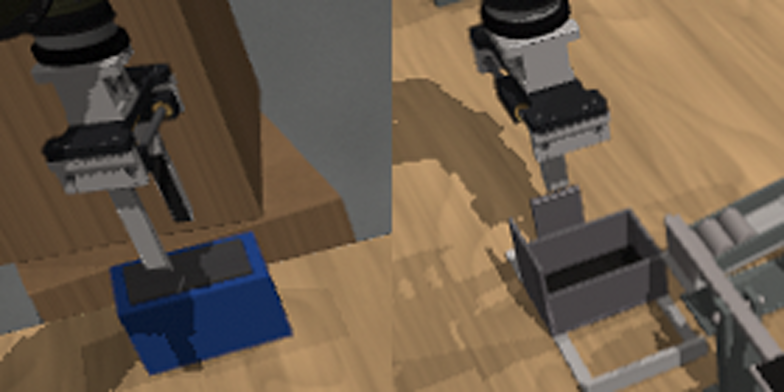

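At both the start and now, the cameras put the fingertips about 43 mm higher than the state's TCP reading implies, while x and y agree to a few mm. The bench and paddle heights in the cameras are right, so I trust the cameras. I back off, descend further and check again.

arm_command:
  series:
    - {"offset": [18, 0, 0], "twist": 0, "claw": 0}
    - {"offset": [17, 0, 0], "twist": 0, "claw": 0}
    - {"offset": [0, 0, 10], "twist": 0, "claw": 0}
    - {"offset": [0, 0, 10], "twist": 0, "claw": 0}
    - {"offset": [0, 0, 10], "twist": 0, "claw": 0}

```text
time: 3.5
tool_pos: [489.4, 223.2, 18.3]
eef_rot: [2.242, 2.198, -0.004]
contact_force: [0.7, -0.5, -0.3]
opening: 0.5
```

```bash
python3 - <<'E'
from h import *
s=snap('side','s4.png');P=cloud(s).reshape(-1,3); st=r.state();print(st['time'],st['tool_pos'],st['contact_force'])
q=P[(abs(P[:,0]-488)<25)&(abs(P[:,1]-215)<28)]
for lo in range(-10,150,8):
    w=q[(q[:,2]>=lo)&(q[:,2]<lo+8)]
    if len(w): print('now',lo,len(w),w.min(0).round(0),w.max(0).round(0))
cv2.imwrite('pics/c4.png',cv2.resize(s['image'][90:230,170:310,::-1],None,fx=4,fy=4,interpolation=2))
E
```

```text
3.55 [488.72815411 222.85876602  16.97147076] [-0.34220595 -0.07371389 -2.16955599]
now -10 16 [463. 201.  -7.] [475. 241.  -2.]
now -2 15 [463. 211.  -2.] [472. 241.   1.]
now 30 3 [482. 217.  33.] [499. 220.  35.]
now 38 13 [481. 208.  39.] [500. 233.  45.]
now 46 18 [481. 206.  46.] [499. 230.  53.]
now 54 21 [481. 206.  55.] [498. 235.  61.]
now 62 22 [481. 208.  62.] [500. 224.  70.]
now 70 15 [482. 206.  70.] [499. 212.  78.]
now 78 1 [490. 208.  79.] [490. 208.  79.]
now 142 5 [463. 190. 146.] [470. 202. 149.]
```

View pics/c4.png

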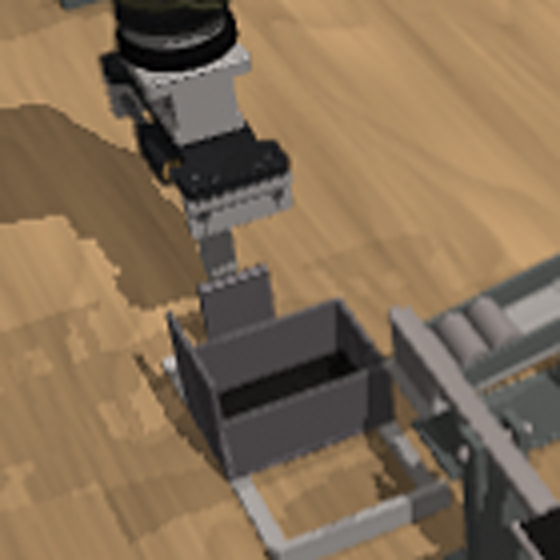

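The fingertip is now at about z=39, behind the plate (near (215,270) in the crop) with the bin unmoved. I go 9 mm lower, then push.

arm_command:
  series:
    - {"offset": [0, 0, 9], "twist": 0, "claw": 0}
    - {"offset": [-12, 0, 0], "twist": 0, "claw": 0}
    - {"offset": [-10, 0, 0], "twist": 0, "claw": 0}
    - {"offset": [-10, 0, 0], "twist": 0, "claw": 0}
    - {"offset": [-10, 0, 0], "twist": 0, "claw": 0}

```text
time: 4.18
tool_pos: [487.8, 177.8, 7.5]
eef_rot: [2.244, 2.198, -0.006]
contact_force: [0.3, 3.3, -1.6]
opening: 0.5
```

```bash
python3 look.py 5
```

```text
4.275 [487.93194954 177.36557743   7.50813096] [ 2.24436522  2.19696342 -0.00684206] 0.40540105167466584 [-0.23687906  0.18939328  0.41081003]
```

View pics/c5.png

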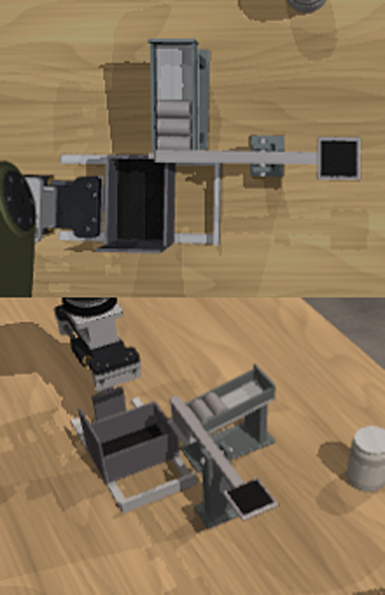

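The bin has slid about 20 mm (its left wall moved from crop x 90 to 106) with about 3 N of contact. I keep pushing.

arm_command:
  series:
    - {"offset": [-10, 0, 0], "twist": 0, "claw": 0}
    - {"offset": [-10, 0, 0], "twist": 0, "claw": 0}
    - {"offset": [-10, 0, 0], "twist": 0, "claw": 0}
    - {"offset": [-10, 0, 0], "twist": 0, "claw": 0}
    - {"offset": [-8, 0, 0], "twist": 0, "claw": 0}

```text
time: 4.9
tool_pos: [487.0, 126.7, 7.8]
eef_rot: [2.244, 2.198, -0.006]
contact_force: [0.3, 2.6, -2.2]
opening: 0.3
```

```bash
python3 look.py 6
```

```text
5.0 [487.01195078 126.52342863   7.85354816] [ 2.2441095   2.19685421 -0.00608061] 0.5984701619902535 [-0.20947948 -0.17903764 -0.14554135]
```

View pics/c6.png

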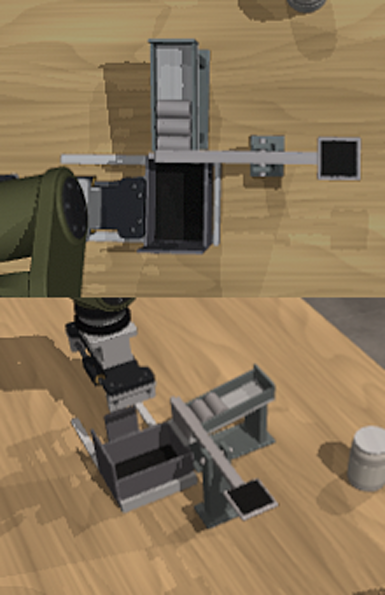

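Almost home: the bin's edge is within a few mm of the end rail (crop x about 215). I use small steps until the stop pushes back.

arm_command:
  series:
    - {"offset": [-5, 0, 0], "twist": 0, "claw": 0}
    - {"offset": [-4, 0, 0], "twist": 0, "claw": 0}

```text
time: 5.25
tool_pos: [487.1, 124.6, 8.3]
eef_rot: [-2.242, -2.192, -0.01]
contact_force: [1.0, 52.0, -9.5]
opening: 0.2
```

arm_command:
  series:
    - {"offset": [-4, 0, 0], "twist": 0, "claw": 0}

```text
time: 5.38
tool_pos: [487.2, 125.0, 8.3]
eef_rot: [-2.239, -2.19, -0.019]
contact_force: [2.2, 42.6, -7.4]
opening: 0.6
```

arm_command:
  series:
    - {"offset": [-3, 0, 0], "twist": 0, "claw": 0}

```text
time: 5.5
tool_pos: [487.2, 125.4, 8.3]
eef_rot: [-2.236, -2.189, -0.025]
contact_force: [1.8, 24.8, -6.3]
opening: 0.4
```

The force jumped to over 40 N with no further travel, so the bin is against its stop. I back off, lift and check.

arm_command:
  series:
    - {"offset": [10, 0, 0], "twist": 0, "claw": 0}
    - {"offset": [15, 0, 0], "twist": 0, "claw": 0}
    - {"offset": [0, 0, -50], "twist": 0, "claw": 0}
    - {"offset": [0, 0, -50], "twist": 0, "claw": 0}
    - {"offset": [0, 0, -50], "twist": 0, "claw": 0}
    - {"offset": [0, 0, 0], "twist": 0, "claw": 0}

```text
time: 6.25
tool_pos: [487.0, 150.5, 163.3]
eef_rot: [-2.235, -2.192, -0.022]
contact_force: [0.0, -0.6, -0.1]
opening: 0.4
```

```bash
python3 look.py 7; python3 - <<'E'
from h import *
s=snap('side');P=cloud(s).reshape(-1,3)
for nm,a,b in(('plate',[462,60,30],[512,140,58]),('inner wall +y',[440,30,25],[530,75,50])):
    q=P[np.all((P>a)&(P<b),1)];print(nm,len(q),np.percentile(q[:,1],[5,25,50,75,95]).round(1))
t=snap('top');P=cloud(t).reshape(-1,3)
q=P[np.all((P>[425,-40,8])&(P<[540,80,16]),1)];print('floor top',len(q),np.percentile(q,[2,50,98],axis=0).round(1))
E
```

```text
6.35 [485.30968099 150.07445774 159.4892613 ] [-2.2324618  -2.18908186 -0.01372584] 0.5096199382609439 [ 0.2632501  -0.83324824 -0.91505697]
plate 143 [100.  101.4 102.3 103.5 105. ]
inner wall +y 219 [53.8 55.4 56.4 57.6 59.3]
floor top 1347 [[428.9 -19.9   8.7]
 [478.   22.8  12. ]
 [531.1  57.2  15.1]]
```

View pics/c7.png

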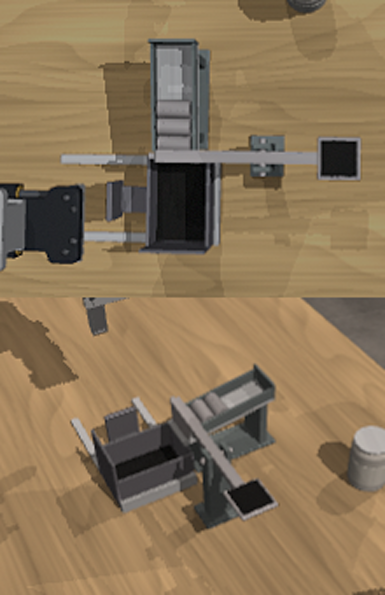

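The bin is home: its +y inner wall is at y=56.4, as predicted from the paddle-based origin, and the gate is shut with the rollers behind it. Next I move above the paddle.

arm_command:
  series:
    - {"offset": [-41, 7, 0], "twist": 0, "claw": 0}
    - {"offset": [-41, 7, 0], "twist": 0, "claw": 0}
    - {"offset": [-41, 7, 0], "twist": 0, "claw": 0}
    - {"offset": [-41, 7, 0], "twist": 0, "claw": 0}
    - {"offset": [-41, 7, 0], "twist": 0, "claw": 0}
    - {"offset": [-41, 7, 0], "twist": 0, "claw": 0}
    - {"offset": [-41, 7, 0], "twist": 0, "claw": 0}
    - {"offset": [-40, 7, 0], "twist": 0, "claw": 0}
    - {"offset": [0, 0, 0], "twist": 0, "claw": 0}

```text
time: 7.58
tool_pos: [530.9, -187.1, 138.0]
eef_rot: [-2.218, -2.177, 0.01]
contact_force: [0.1, 0.3, -0.3]
opening: 0.6
```

```bash
cat > fing.py <<'E'
from h import *
s=snap('side','s8.png');P=cloud(s).reshape(-1,3); st=r.state();print(st['time'],st['tool_pos'],st['eef_rot'],st['contact_force'])
T=st['tool_pos']
q=P[(abs(P[:,0]-T[0])<22)&(abs(P[:,1]-T[1])<22)]
for lo in range(80,250,8):
    w=q[(q[:,2]>=lo)&(q[:,2]<lo+8)]
    if len(w): print('now',lo,len(w),w.min(0).round(0),w.max(0).round(0))
cv2.imwrite('pics/c8.png',cv2.resize(s['image'][110:260,230:400,::-1],None,fx=4,fy=4,interpolation=2))
E
python3 fing.py
```

```text
7.625 [ 530.78444238 -185.74903758  138.01713651] [-2.21631388 -2.17744969  0.01005919] [-0.26781054 -0.53925771 -0.23330082]
now 112 77 [ 515. -206.  115.] [ 552. -164.  120.]
now 120 217 [ 515. -205.  120.] [ 553. -164.  125.]
now 152 6 [ 524. -194.  154.] [ 525. -183.  160.]
now 160 29 [ 524. -202.  160.] [ 542. -178.  168.]
now 168 39 [ 524. -202.  168.] [ 542. -177.  176.]
now 176 33 [ 524. -202.  177.] [ 540. -177.  184.]
now 184 39 [ 524. -202.  184.] [ 539. -177.  192.]
now 192 36 [ 525. -202.  193.] [ 541. -177.  200.]
now 200 38 [ 525. -202.  200.] [ 539. -176.  208.]
now 208 30 [ 525. -203.  208.] [ 536. -179.  216.]
now 216 21 [ 525. -203.  216.] [ 531. -184.  224.]
now 224 12 [ 526. -203.  224.] [ 535. -187.  232.]
now 232 1 [ 535. -203.  235.] [ 535. -203.  235.]
```

View pics/c8.png

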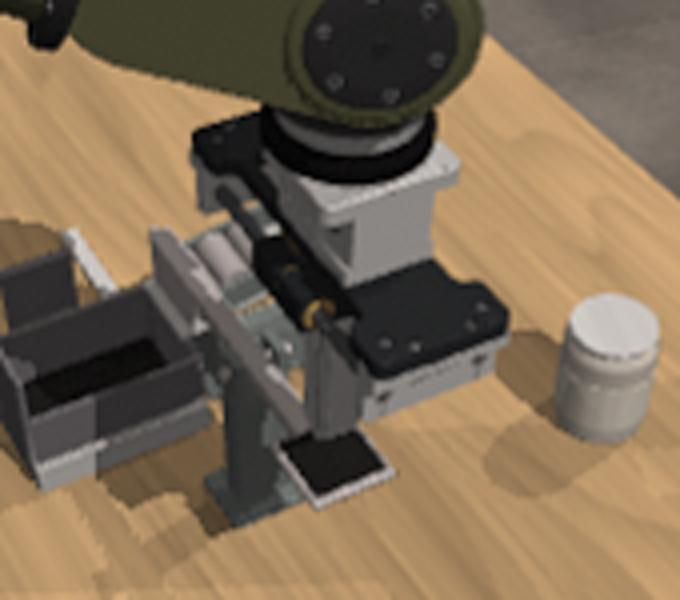

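The closed fingers are above the paddle, tips at z≈158 (again 42 mm above the state's implied value), centred near (532,-190). I shift a few mm to centre them and go down.

arm_command:
  series:
    - {"offset": [4, 7, 10], "twist": 0, "claw": 0}
    - {"offset": [0, 0, 10], "twist": 0, "claw": 0}
    - {"offset": [0, 0, 8], "twist": 0, "claw": 0}

```text
time: 8.0
tool_pos: [537.2, -178.2, 107.1]
eef_rot: [-2.212, -2.179, 0.011]
contact_force: [0.6, 0.4, -0.8]
opening: 0.4
```

```bash
python3 fing.py
```

```text
8.05 [ 536.8430062  -178.11636791  106.13377503] [-2.21147153 -2.17835304  0.01164248] [ 0.94776755  0.32920102 -1.16608332]
now 112 40 [ 515. -200.  115.] [ 557. -157.  120.]
now 120 181 [ 516. -200.  120.] [ 559. -157.  128.]
now 128 22 [ 530. -192.  129.] [ 548. -170.  136.]
now 136 34 [ 531. -192.  136.] [ 548. -171.  144.]
now 144 34 [ 530. -192.  144.] [ 549. -170.  152.]
now 152 34 [ 531. -194.  152.] [ 548. -170.  160.]
now 160 37 [ 531. -194.  160.] [ 547. -170.  168.]
now 168 30 [ 531. -194.  168.] [ 545. -168.  175.]
now 176 32 [ 531. -194.  176.] [ 541. -168.  184.]
now 184 21 [ 531. -194.  184.] [ 537. -173.  192.]
now 192 7 [ 532. -193.  192.] [ 534. -185.  196.]
now 200 2 [ 541. -194.  203.] [ 543. -193.  203.]
now 240 92 [ 515. -200.  242.] [ 527. -158.  247.]
now 248 10 [ 520. -200.  254.] [ 522. -160.  256.]
```

View pics/c8.png

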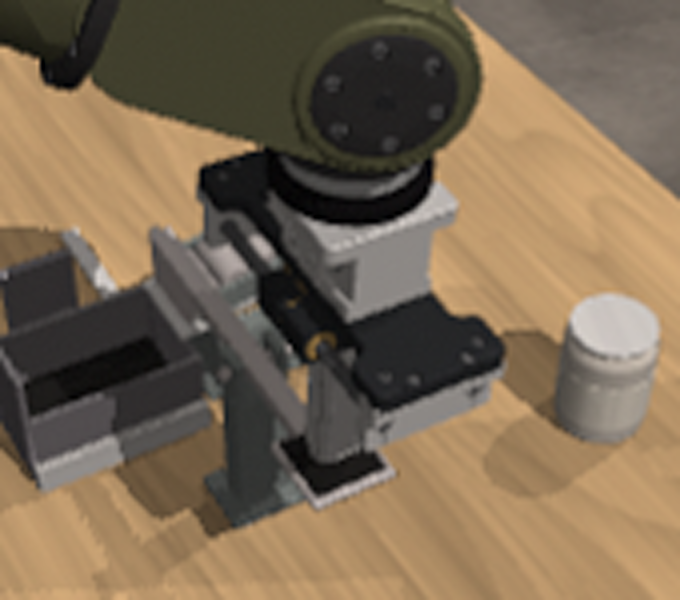

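The tips are about 5 mm above the middle of the paddle (crop (340,455)). I press.

arm_command:
  series:
    - {"offset": [0, 0, 8], "twist": 0, "claw": 0}
    - {"offset": [0, 0, 8], "twist": 0, "claw": 0}
    - {"offset": [0, 0, 8], "twist": 0, "claw": 0}
    - {"offset": [0, 0, 5], "twist": 0, "claw": 0}

```text
time: 8.55
tool_pos: [537.2, -177.4, 77.4]
eef_rot: [-2.214, -2.181, 0.008]
contact_force: [-1.0, 1.9, 11.2]
opening: 0.4
```

arm_command:
  series:
    - {"offset": [0, 0, 4], "twist": 0, "claw": 0}
    - {"offset": [0, 0, 4], "twist": 0, "claw": 0}
    - {"offset": [0, 0, 2], "twist": 0, "claw": 0}

```text
time: 8.93
tool_pos: [537.8, -177.2, 76.5]
eef_rot: [-2.216, -2.185, 0.004]
contact_force: [-15.8, 2.5, 29.6]
opening: 0.4
```

```bash
python3 look.py 9
```

```text
9.025 [ 537.83951992 -177.19006929   76.2322291 ] [-2.21655936 -2.18435124  0.0042161 ] 0.6928770436568679 [-15.39021915   3.81161341  35.11157495]
```

View pics/c9.png

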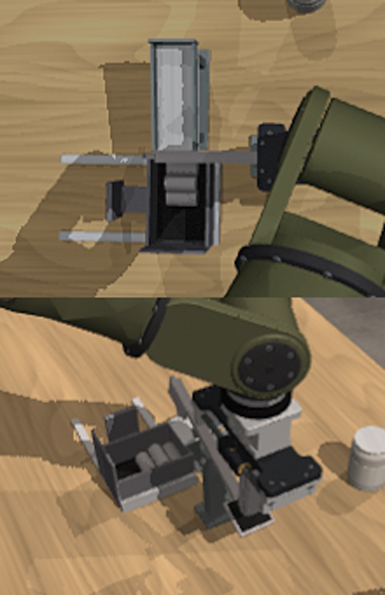

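The lever is at its stop and the rollers are already in the bin: three can be seen at about (155,460) in the crop, and the chute is empty. I hold a while longer, pressing lightly, to let them settle.

arm_command:
  series:
    - {"offset": [0, 0, 1], "twist": 0, "claw": 0}
    - {"offset": [0, 0, 1], "twist": 0, "claw": 0}
    - {"offset": [0, 0, 1], "twist": 0, "claw": 0}
    - {"offset": [0, 0, 1], "twist": 0, "claw": 0}
    - {"offset": [0, 0, 1], "twist": 0, "claw": 0}
    - {"offset": [0, 0, 1], "twist": 0, "claw": 0}
    - {"offset": [0, 0, 1], "twist": 0, "claw": 0}
    - {"offset": [0, 0, 1], "twist": 0, "claw": 0}
    - {"offset": [0, 0, 1], "twist": 0, "claw": 0}
    - {"offset": [0, 0, 1], "twist": 0, "claw": 0}
    - {"offset": [0, 0, 1], "twist": 0, "claw": 0}
    - {"offset": [0, 0, 1], "twist": 0, "claw": 0}

```text
time: 10.52
tool_pos: [537.6, -177.3, 77.1]
eef_rot: [-2.222, -2.188, -0.001]
contact_force: [-6.1, 1.9, 14.5]
opening: 0.3
```

```bash
python3 look.py 10
```

```text
10.625 [ 537.61919456 -177.32142501   77.08755865] [-2.22208872e+00 -2.18803985e+00 -1.18647449e-03] 0.40339621682118965 [-5.69637201  2.24093447 14.87310065]
```

View pics/c10.png

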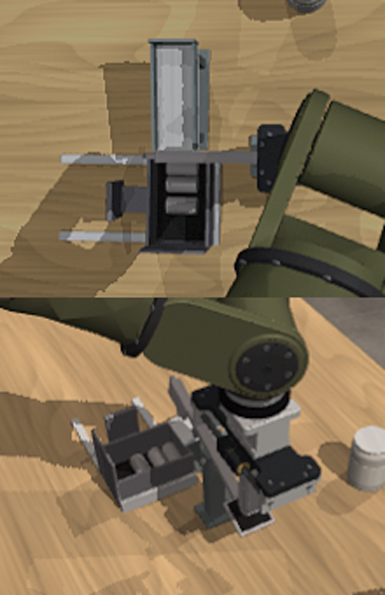

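All three rollers lie side by side in the bin (top crop, about (180,170), (182,187) and (180,205)) and the chute is empty. I release the lever gently and move up clear.

arm_command:
  series:
    - {"offset": [0, 0, -5], "twist": 0, "claw": 0}
    - {"offset": [0, 0, -7], "twist": 0, "claw": 0}
    - {"offset": [0, 0, -7], "twist": 0, "claw": 0}
    - {"offset": [0, 0, -8], "twist": 0, "claw": 0}
    - {"offset": [0, 0, -10], "twist": 0, "claw": 0}
    - {"offset": [0, 0, -25], "twist": 0, "claw": 0}
    - {"offset": [0, 0, -40], "twist": 0, "claw": 0}
    - {"offset": [0, 0, -40], "twist": 0, "claw": 0}
    - {"offset": [-40, 0, 0], "twist": 0, "claw": 0}
    - {"offset": [-40, 0, 0], "twist": 0, "claw": 0}
    - {"offset": [-40, 0, 0], "twist": 0, "claw": 0}
    - {"offset": [0, 0, 0], "twist": 0, "claw": 0}

```text
time: 12.12
tool_pos: [537.5, -301.2, 222.9]
eef_rot: [-2.218, -2.189, -0.002]
contact_force: [-0.2, 0.2, 0.1]
opening: 0.6
```

```bash
python3 look.py 11; python3 - <<'E'
from h import *
s=snap('side');C=cloud(s);P=C.reshape(-1,3)
t=snap('top');D=cloud(t).reshape(-1,3)
q=D[np.all((D>[515,-205,100])&(D<[562,-158,130]),1)];print('paddle top',np.median(q,0).round(1))
for n,X in(('side',P),('top',D)):
    q=X[np.all((X>[425,-25,18])&(X<[545,65,50]),1)]
    b=q[np.abs(q[:,1]-20)<18]; print(n,'in bin z pct',np.percentile(b[:,2],[10,50,90,99]).round(1))
    b=b[b[:,2]>26]; print(np.percentile(b,[2,50,98],axis=0).round(1), np.histogram(b[:,0],bins=np.arange(425,550,8)))
    l=X[np.all((X>[525,0,85])&(X<[560,45,135]),1)]; 
    if len(l): print(' gate end',np.percentile(l[:,2],[5,50,95]).round(1))
q=P[np.all((P>[440,30,25])&(P<[530,75,50]),1)];print('wall',np.median(q,0).round(1))
E
```

```text
12.225 [ 537.9884113  -299.0987315   223.33159232] [-2.21548279 -2.19172204 -0.00226012] 0.3618502276836589 [ 1.20998339 -0.56777852 -0.45953268]
paddle top [ 539.1 -181.3  121.8]
side in bin z pct [25.9 31.9 38.6 48.6]
[[425.6   3.4  27.1]
 [506.9  21.5  32.4]
 [540.8  36.7  47.9]] (array([24,  0,  0,  0,  0, 18, 32, 18,  3, 30, 29, 17, 34, 23, 40]), array([425, 433, 441, 449, 457, 465, 473, 481, 489, 497, 505, 513, 521,
       529, 537, 545]))
 gate end [ 88.4 114.  116.3]
top in bin z pct [26.8 32.  34.7 42.8]
[[426.6   2.5  26.4]
 [500.   19.9  32.2]
 [531.7  37.1  41.9]] (array([26,  0,  0,  0,  0, 54, 51, 44, 17, 64, 48, 52, 48, 32,  0]), array([425, 433, 441, 449, 457, 465, 473, 481, 489, 497, 505, 513, 521,
       529, 537, 545]))
 gate end [ 89.4 116.5 118.6]
wall [487.8  55.9  35.1]
```

View pics/c11.png

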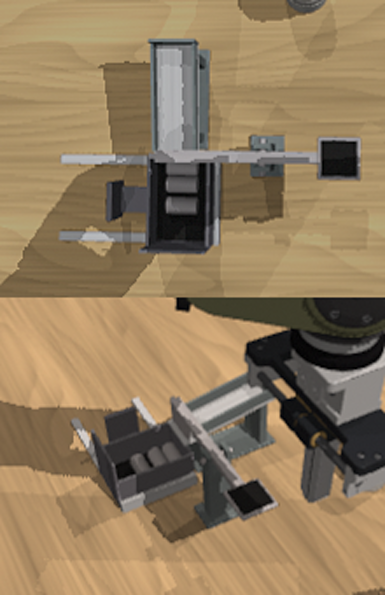

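The lever is back up (paddle top at 121.8 mm), the bin is home (wall at y=55.9) and the three rollers lie flat with their tops at about 34 mm. I wait about a second, confirm nothing is still moving, and hand in.

arm_command:
  series:
    - {"offset": [0, 0, 0], "twist": 0, "claw": 0}
    - {"offset": [0, 0, 0], "twist": 0, "claw": 0}
    - {"offset": [0, 0, 0], "twist": 0, "claw": 0}
    - {"offset": [0, 0, 0], "twist": 0, "claw": 0}
    - {"offset": [0, 0, 0], "twist": 0, "claw": 0}
    - {"offset": [0, 0, 0], "twist": 0, "claw": 0}
    - {"offset": [0, 0, 0], "twist": 0, "claw": 0}
    - {"offset": [0, 0, 0], "twist": 0, "claw": 0}

```text
time: 13.32
tool_pos: [538.7, -296.4, 224.2]
eef_rot: [-2.212, -2.196, -0.003]
contact_force: [-0.6, 0.3, -0.2]
opening: 0.3
```

```bash
python3 - <<'E'
from h import *
s=snap('top','t12.png'); a=cv2.imread('pics/t11.png').astype(int); b=s['image'][:,:,::-1].astype(int)
print('bin diff',np.abs(a-b)[215:275,205:290].max(2).mean()); st=r.state(); print(st['time'],st['tool_pos'],abs(st['joint_velocities']).max(),st['contact_force'])
a0=cv2.imread('pics/top0.png').astype(int)
for n,(x0,y0,x1,y1) in dict(can=(318,100,352,138),carton=(415,138,485,198),spanner=(440,222,470,298)).items(): print(n,np.abs(a0-b)[y0:y1,x0:x1].mean())
print(r.finish_job())
E
```

```text
bin diff 3.2619607843137253
13.375 [ 538.71684836 -296.39695695  224.18359418] 0.002485103211422173 [ 0.19860799 -0.55489977  0.37602093]
can 19.356295149638804
carton 20.39706349206349
spanner 41.786842105263155
the job is handed in; nothing more can be done
None
```

View pics/t12.png

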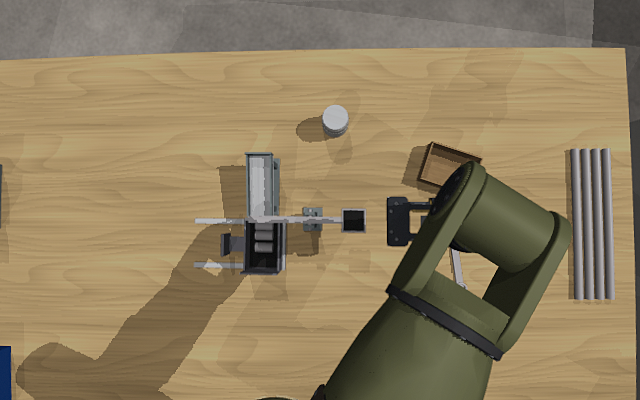

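I pushed the bin home by its end plate until the stop pushed back with about 50 N. I then pressed the paddle to its stop until all three rollers had rolled into the bin, let the lever back up, and handed the job in at 13.4 s.

**Last checks, all consistent with a finished job:**
- **Rollers:** all three lie flat in the bin, tops at about 34 mm, and the bin area looked the same in pictures about 1 s apart.
- **Bin:** its inner wall is at y = 55.9 mm, against 56.4 mm expected when home.
- **Gate:** the paddle top is back at 121.8 mm, so the gate is shut by inference; I did not measure its lower edge directly.
- **Arm:** it stands clear, with no contact force above noise.

**Checks that disagreed or were inconclusive:**
- **Tool height:** the state's z was about 42 mm lower than the cameras showed for the fingertips. Because of this my first approach passed above the plate without touching anything. I used camera heights from then on.
- **Can, spanner and carton:** I compared pictures before and after, but the arm and its shadow changed those areas. By eye, the can and the visible part of the carton are where they were. The spanner is mostly hidden by the arm, but the arm never went down near any of the three.

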